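Close up the terminal row on the rail

ROBOT

A 6-joint arm with a two-finger parallel gripper is mounted at the origin on the work surface. World frame = base frame: x ahead of the robot, y to its left, z up, the work surface at z = 0. Lengths are in m, angles in rad, forces in N, time in s.
With the tool pointing down it reaches from about 0.35 to 0.975 m from the base axis. Payload 4.9 kg.
Tool frame: the origin (TCP) lies at the very end of the fingers, on their centre line; the grasp point (between the pads) lies 19 mm behind it (ctrl.pinch_z is the distance from the TCP to the grasp point, in m); z points along the fingers, y is the direction in which the jaws open and shut (so a half turn about z gives the same grasp; the last joint's range is limited). The gripper opens to 85 mm and grips with 20 to 120 N. Pads are 22 mm wide; open, the fingers measure 114 mm over their backs; the gripper's body (76 mm by 85 mm) begins 54 mm behind the grasp point. The pads swing forward as they close: fully open they stand 13 mm farther back than shut.
Start: joints at [1.162, 0.053, 1.613, -0, 1.476, -0.119], TCP at [0.179, 0.599, 0.209] pointing down, gripper open.
Joint ranges: [-3.01, 3.01], [-1.01, 2.22], [0.06, 2.58], [-1.02, 4.17], [0.09, 2.62], [-3.14, 3.14]. Speed limits (rad/s): [2.57, 2.57, 3.14, 3.14, 3.14, 3.14].

INTERFACE

Orientations are given as a rotation vector (axis times angle).
In Python, from station import ctrl gives the robot as it stands.
- The arm moves only by the tool carry_out, never from a script. Its argument "series" is a list of rows, each a list of 7 numbers: the shift along the world's x, y, z each as a share of 0.025 m, from -1 to 1, then the turn, a rotation vector about the world's x, y, z each as a share of 0.1 rad, from -1 to 1, then the opening, from 0 (shut) to 1 (fully open). A call has 1 to 12 rows; each row shifts and turns the commanded pose from where the row before left it; what a row does not reach is not made up. A row lasts 1/10 s, in which the tool goes at most 50 mm and 8.59 degrees, less where a joint would pass 70% of its speed; a pose out of reach is approached as far as the arm can. A call with a number of a shift or a turn outside -1 to 1 is refused whole. A call with a gripper value outside its range is refused whole. The fingers move at their own pace and stop on an object; "grip_force" is the grip in N (left out, the last holds). Time passes only in rows, so rows that do not move let the fingers close. It gives the time, the measured TCP pose, the force and the opening at its end, in the units of the state.
- ctrl.get_obs(): the state, without advancing time (a new reading comes with each control period).
- ctrl.get_image(name): name is "scene" or "top"; returns a dict with "frame" (400x640x3 uint8, blue, green, red), "fx", "fy", "cx", "cy" (pixels), "k1" (the pictures are not rectified: a ray, as slopes to the right and down, at radius r is drawn at 1 + k1 r^2 times it, then the intrinsics apply), "R" (3x3) and "t" (3): a world point X has camera coordinates R X + t. Camera axes: x right, y down, z forward; pixel columns grow to the right and rows downward; lengths in m; the calibration is good to about 2 mm. A picture is of the moment at which its call begins. There is no depth.
- ctrl.finish_job(): hands the job in, once; it reports no verdict.
Trained networks look in a picture, given as the dict that the camera call returned (one of the last four; its "shot" number tells which), for a name from the list of things; names that differ only in an ending like _2 or _b are one class to them, and where a whole thing is asked for, a point or a joint stands for the part that bears it (a point fixed in the world has none). Each returns a list of dicts, best first, with "p" (0 to 1); they miss things now and then, are a little off and sometimes report something else, mostly with a low value. They report only what shows in the picture. A call takes as long as a camera call.
- ctrl.trace(picture, name): "mask" (400x640 bool, what is visible of it) and "rect" ([left, top, width, height] as shares, 0 to 1, of the picture: columns of its width, rows of its height, round what is visible of it).
- ctrl.mark_of(picture, name): "position" ([column, row] as shares, 0 to 1, of the picture: columns of its width, rows of its height: a listed point, or the origin of a listed thing).
The state is a dict: "t": time; "q": joint angles; "dq": joint speeds; "effort": joint torques, N m; "tool_pos": TCP position; "tool_rot": TCP orientation; "contact_force": force on the tool from outside, world axes, zero at the start; "wrist_torque": the same for the moment, N m; "opening": finger opening in m.
Only numpy, scipy, OpenCV 4.12 (cv2) and the standard library are available. Lean on these libraries where they do the work, as an engineer would, in place of code of your own. Each camera call takes 0.05 s, during which the arm holds its last target.

TASK

Push the row of four touching terminal blocks along the rail, all together as one closed train, until it is fully home against the tall steel end stop with no gaps left. Only push: do not lift or tip any block off the rail, do not pull the row apart, and leave the things lying around the board where they are. Finish with the hand clear.

Things in the scene. Friction and masses are not known exactly. Their poses are not given: they have to be found in the camera images.
- panel: Plywood mounting board, 400 x 130 mm, 12 mm thick, fixed to the bench, with a straight metal rail (35 mm wide, 7.5 mm high, 360 mm long) along its middle. The rail's top is 19.5 mm above the bench. Origin: centre of the board's underside, under the middle of the rail; x runs along the rail, y across it, z up.
- end_stop: Solid steel bracket fixed upright on the rail near one of its ends (which end varies; the other end has only a low plastic cap, 3 mm above the rail top). 12 mm thick along the rail, 54 mm wide, 48 mm tall above the rail top plus a screw head. Origin: its middle at rail-top height; its face towards the blocks is 6 mm from there. Does not move.
- block1: First of the four grey plastic terminal blocks, numbered along the rail's x. 18 mm along the rail, 40 mm tall above the rail top: lower 26 mm 50 mm wide, upper 14 mm 30 mm wide. 45 g. Loose, straddles the rail with two short feet (5 mm down its sides, 1.5 mm play each side), slides along it. Origin: middle of the face resting on the rail top; x along the rail, y across, z up.
- block2: Second block of the row, shaped as block 1. The row starts closed up (gaps about 0.2 mm) somewhere along the rail, about 64 to 144 mm short of the stop, with at least 60 mm of free rail behind it.
- block3: Third block of the row, shaped as block 1.
- block4: Fourth block of the row, shaped as block 1. Either block 1 or block 4 is next to the stop, depending on the end where the stop is.
- spare_block: A fifth, identical terminal block standing on the bench beside the board; not part of the job. Origin 5 mm above the bench, axes as block 1.
- spool: Spool of solder wire standing on end beside the board, 48 mm diameter, 32 mm tall; not part of the job. Origin: centre of its underside.
- screwdriver: Screwdriver lying beside the board, about 170 mm long, less than 35 mm high; not part of the job. Origin: about the middle of its length, on the bench; x along its length.
- jar: Small amber jar with an orange cap standing beside the board, 40 mm diameter, 55 mm tall; not part of the job. Origin: centre of its underside.

How it is judged:
At the end, for the whole second after the job is handed in: All four blocks sit upright (within 0.06 rad) on the rail, at rest, closed up against the end stop: the gaps between stop and blocks add up to less than 3.5 mm (horizontal distance between end_stop and block1 below 0.0725 m and z of block1 in the frame of panel between 0.017 and 0.022 m and y of block1 in the frame of panel between -0.004 and 0.004 m and angle between each of block1, block2, block3, block4's own z axis and vertical below 0.06 rad and linear speed of each of block1, block2, block3, block4 below 0.01 m/s and horizontal distance between end_stop and block2 below 0.0725 m and z of block2 in the frame of panel between 0.017 and 0.022 m and y of block2 in the frame of panel between -0.004 and 0.004 m and horizontal distance between end_stop and block3 below 0.0725 m and z of block3 in the frame of panel between 0.017 and 0.022 m and y of block3 in the frame of panel between -0.004 and 0.004 m and horizontal distance between end_stop and block4 below 0.0725 m and z of block4 in the frame of panel between 0.017 and 0.022 m and y of block4 in the frame of panel between -0.004 and 0.004 m); the robot touches nothing.
It fails at once if a block is lifted off the rail (more than 6 mm) or tipped (more than 0.25 rad) (z of any of block1, block2, block3, block4 in the frame of panel above 0.0255 m or angle between any of block1, block2, block3, block4's own z axis and vertical above 0.25 rad).
It fails at once if the row is pulled apart: gaps within it add up to more than 10 mm (distance between block1 and block4 above 0.064 m).
It fails at once if one of the things lying around the board is moved more than 20 mm (distance of any of spare_block, spool, screwdriver, jar from where it was at the start of the episode above 0.02 m).
It also fails if it takes over 34 s, if anything falls off the work surface, if the arm or the gripper's body presses on something with over 40 N, if the wrist force passes 120 N, or if a joint passes its speed limit or range.

## Working session

There is one attempt and no reset: what is moved stays moved. The work goes in short steps, Python scripts to look and compute and a tool call to move; the robot and the scene stay as the last step left them, time stands still between calls to the robot, and variables do not carry over. Pictures are saved under pics/ and viewed, and the job is handed in when it is done.

Besides the shell and the picture viewer there is one more tool, called after ">>>" as a command line: name --pt "numbers of a row" for each row, then --argument value for the rest. carry_out: Moves the arm, as the interface text tells. Shift numbers are shares of 0.025 m and turn numbers shares of 0.1 rad, none past 1 either way. Its arguments: {"type":"object","properties":{"series":{"type":"array"},"grip_force":{"type":"number"}},"required":["series"]}

```bash
mkdir -p pics; ls; cat > h.py <<'E'
import numpy as np, cv2, pickle
from station import ctrl
def ray(p,u,v):
    K=np.array([[p['fx'],0,p['cx']],[0,p['fy'],p['cy']],[0,0,1.]])
    x,y=(u-p['cx'])/p['fx'],(v-p['cy'])/p['fy']
    a,b=x,y
    for _ in range(30):
        s=1+p['k1']*(a*a+b*b); a,b=x/s,y/s
    R=np.array(p['R']);t=np.array(p['t'])
    return -R.T@t, R.T@np.array([a,b,1.])
def onz(p,u,v,z):
    c,d=ray(p,u,v); return c+d*(z-c[2])/d[2]
def proj(p,X):
    c=np.array(p['R'])@np.array(X)+np.array(p['t']); a,b=c[0]/c[2],c[1]/c[2]; s=1+p['k1']*(a*a+b*b)
    return np.array([p['cx']+p['fx']*a*s,p['cy']+p['fy']*b*s])
def tri(p1,u1,p2,u2):
    c1,d1=ray(p1,*u1);c2,d2=ray(p2,*u2)
    A=np.stack([d1,-d2],1);s=np.linalg.lstsq(A,c2-c1,rcond=None)[0]
    a,b=c1+d1*s[0],c2+d2*s[1]; return (a+b)/2,np.linalg.norm(a-b)
E
python3 - <<'E'
from h import *
np.set_printoptions(precision=4,suppress=True)
P={}
for n in('top','scene'):
    p=ctrl.get_image(n);P[n]=p
    cv2.imwrite(f'pics/{n}0.png',p['frame'])
    print(n,{k:p[k] for k in p if k!='frame'})
    for o in['panel','end_stop','block1','spare_block','spool','screwdriver','jar']:
        print(o,[(round(r['p'],2),[round(r['position'][0]*640,1),round(r['position'][1]*400,1)]) for r in ctrl.mark_of(p,o)[:6]])
pickle.dump(P,open('P.pkl','wb'))
print(ctrl.get_obs())
E
```

```text
pics
top {'fx': 385.77178969728396, 'fy': 385.77178969728396, 'cx': 310.9713240632305, 'cy': 197.27852765866317, 'k1': 0.003219006416410293, 'R': array([[ 0.0268, -0.9996, -0.0058],
       [-0.9885, -0.0256, -0.149 ],
       [ 0.1488,  0.0098, -0.9888]]), 't': array([0.0085, 0.5597, 0.6196]), 'shot': 1}
panel [(0.89, [292.2, 201.8])]
end_stop [(0.62, [364.5, 217.2])]
block1 [(0.83, [266.5, 197.2]), (0.76, [278.9, 200.9]), (0.71, [287.5, 203.2])]
spare_block [(0.78, [305.9, 279.0])]
spool [(0.95, [218.5, 263.3])]
screwdriver [(0.69, [310.3, 132.5])]
jar [(0.89, [214.6, 117.7])]
scene {'fx': 379.072741010076, 'fy': 379.072741010076, 'cx': 320.5529998062923, 'cy': 198.94185689420715, 'k1': -0.039743654765415415, 'R': array([[ 0.8433,  0.5373,  0.0121],
       [ 0.4541, -0.7003, -0.5508],
       [-0.2874,  0.47  , -0.8345]]), 't': array([-0.4945, -0.1814,  0.8632]), 'shot': 2}
panel [(0.76, [322.5, 211.3])]
end_stop [(0.73, [264.3, 254.3])]
block1 [(0.75, [316.1, 213.5]), (0.72, [328.5, 199.8]), (0.7, [333.5, 194.3]), (0.66, [325.1, 203.8])]
spare_block [(0.89, [256.0, 194.7])]
spool [(0.77, [313.2, 149.2])]
screwdriver [(0.62, [371.7, 261.8])]
jar [(0.81, [428.6, 197.7])]
{'t': 0.8, 'q': array([ 1.162 ,  0.0526,  1.6129, -0.    ,  1.476 , -0.119 ]), 'dq': array([ 0.0004,  0.0002,  0.0008,  0.0015,  0.0014, -0.0017]), 'effort': array([  0.0006, -39.3658, -37.0438,  -0.0002,   0.0005,  -0.    ]), 'tool_pos': array([0.1786, 0.5989, 0.2087]), 'tool_rot': array([0.4536, 3.1086, 0.0002]), 'contact_force': array([-0.1623,  0.4487, -0.3836]), 'wrist_torque': array([ 0.0271, -0.0343, -0.0122]), 'opening': 0.08515718187603438}
```

```bash
python3 - <<'E'
from h import *
P=pickle.load(open('P.pkl','rb'))
for n,(a,b,c,d) in {'top':(170,90,410,300),'scene':(200,120,460,300)}.items():
    f=P[n]['frame'][b:d,a:c]; cv2.imwrite(f'pics/{n}0c.png',cv2.resize(f,None,fx=3,fy=3,interpolation=cv2.INTER_CUBIC)[:600,:800])
E
```

```text
(no output)
```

View pics/top0c.png

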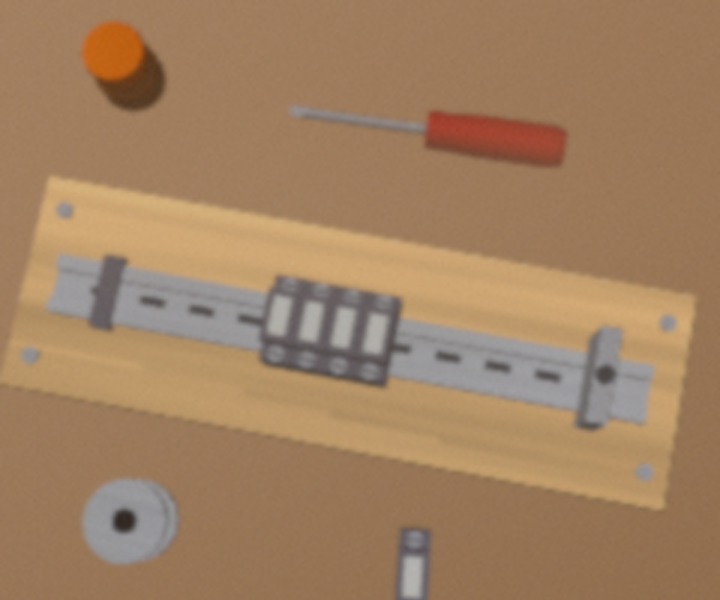

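View pics/scene0c.png

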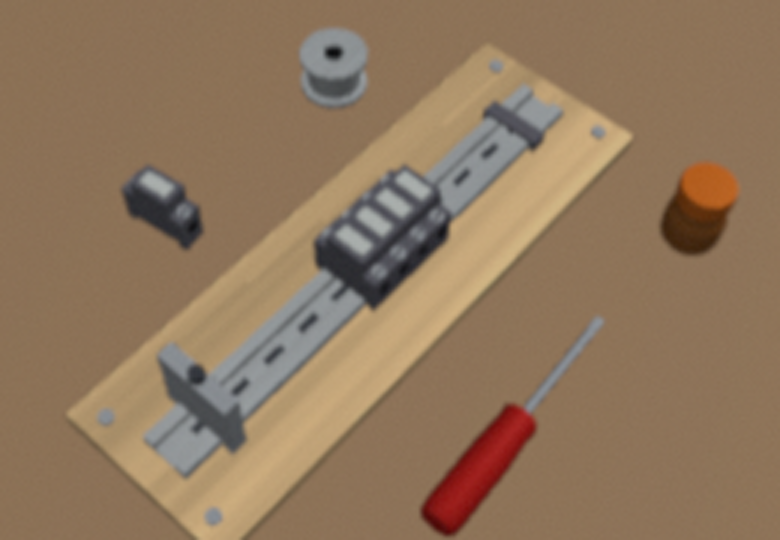

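```bash
python3 - <<'E'
from h import *
np.set_printoptions(precision=4,suppress=True)
P=pickle.load(open('P.pkl','rb'));T=P['top'];S=P['scene']
t=lambda a,b:(170+(a+.5)/3-.5,90+(b+.5)/3-.5); s=lambda a,b:(200+(a+.5)/3-.5,120+(b+.5)/3-.5)
print('corners z=.012')
for c in[(50,178),(695,295),(663,509),(-2,384)]: print(onz(T,*t(*c),.012))
print('scr', [onz(S,*s(*c),.012) for c in[(632,135),(487,44),(68,413)]])
print('stop mark',tri(T,(364.5,217.2),S,(264.3,254.3)), 'panel',tri(T,(292.2,201.8),S,(322.5,211.3)))
for n,a,b in[('free-end top-label L (block far end)',(275,318),(416,184)),('stop-end label',(377,335),(354,240)),('screw',(605,374),(196,374)),
   ('boardTL',(50,178),(632,135)),('boardBL',(-2,384),(487,44)),('boardBR',(663,509),(68,413)),('spool hole',(124,521),(334,52)),('jar cap',(113,50),(708,186)),('sd tip',(292,111),(600,319)),('sd end',(565,145),(432,520))]:
    print(n,tri(T,t(*a),S,s(*b)))
for o,a,b in [('spare',(305.9,279),(256,194.7)),('spool',(218.5,263.3),(313.2,149.2)),('jar',(214.6,117.7),(428.6,197.7))]: print(o,tri(T,a,S,b))
E
```

```text
corners z=.012
[0.6472 0.2541 0.012 ]
[ 0.5848 -0.1383  0.012 ]
[ 0.4577 -0.1187  0.012 ]
[0.5205 0.2755 0.012 ]
scr [array([0.6466, 0.2526, 0.012 ]), array([0.5209, 0.272 , 0.012 ]), array([ 0.4568, -0.1192,  0.012 ])]
stop mark (array([ 0.525 , -0.0748,  0.027 ]), np.float64(0.01147434409764852)) panel (array([0.5545, 0.0568, 0.013 ]), np.float64(0.0001991194670636981))
free-end top-label L (block far end) (array([0.5575, 0.1064, 0.0559]), np.float64(0.0006643310159534161))
stop-end label (array([0.5489, 0.0487, 0.0591]), np.float64(0.0008392831465750795))
screw (array([ 0.5286, -0.0769,  0.0705]), np.float64(0.002514126003555866))
boardTL (array([0.6469, 0.2538, 0.0112]), np.float64(0.0012931840296989958))
boardBL (array([0.5201, 0.2762, 0.0082]), np.float64(0.0019943564188893066))
boardBR (array([ 0.4574, -0.1189,  0.0124]), np.float64(0.0009652835428536025))
spool hole (array([0.4423, 0.1895, 0.0319]), np.float64(0.0017370902965071627))
jar cap (array([0.7121, 0.2074, 0.0541]), np.float64(0.002941044821017069))
sd tip (array([0.6925, 0.1077, 0.0136]), np.float64(0.0008640787138269708))
sd end (array([ 0.672 , -0.0602,  0.0197]), np.float64(0.003915636066098201))
spare (array([ 0.4177,  0.0274, -0.0038]), np.float64(0.0037820723406840027))
spool (array([ 0.4442,  0.1885, -0.0062]), np.float64(0.005334101092090344))
jar (array([ 0.7122,  0.2091, -0.0025]), np.float64(0.0029192361274729722))
```

>>> carry_out --pt "0.86 -0.99 0 0 0 -0.8 0.25" --pt "0.86 -0.99 0 0 0 -0.8 0.25" --pt "0.86 -0.99 0 0 0 -0.8 0.25" --pt "0.86 -0.99 0 0 0 -0.8 0.25" --pt "0.86 -0.99 0 0 0 -0.8 0.25" --pt "0.86 -0.99 0 0 0 -0.8 0.25" --pt "0.86 -0.99 0 0 0 -0.8 0.25" --pt "0.86 -0.99 0 0 0 -0.8 0.25" --pt "0.86 -0.99 0 0 0 -0.8 0.25" --pt "0.86 -0.99 0 0 0 -0.8 0.25" --pt "0.86 -0.99 0 0 0 -0.8 0.25" --pt "0.86 -0.99 0 0 0 -0.8 0.25"

```text
t: 2.0
tool_pos: [0.4374, 0.3008, 0.2088]
tool_rot: [1.842, 2.545, 0.001]
contact_force: [0.5, 0.1, -0.4]
opening: 0.0214
```

>>> carry_out --pt "0.86 -0.99 0 0 0 -0.8 0.25" --pt "0.86 -0.99 0 0 0 -0.8 0.25" --pt "0.86 -0.99 0 0 0 -0.8 0.25" --pt "0.86 -0.99 0 0 0 -0.8 0.25" --pt "0.86 -0.99 0 0 0 -0.8 0.25" --pt "0.86 -0.99 0 0 0 -0.8 0.25" --pt "0 0 -1 0 0 0 0.25" --pt "0 0 -1 0 0 0 0.25" --pt "0 0 -1 0 0 0 0.25" --pt "0 0 -1 0 0 0 0.25" --pt "0 0 0 0 0 0 0.25" --pt "0 0 0 0 0 0 0.25"

```text
t: 3.2
tool_pos: [0.5655, 0.1534, 0.1087]
tool_rot: [-2.391, -2.038, 0.001]
contact_force: [-0.2, -0.1, 1.0]
opening: 0.0211
```

```bash
cat > w.py <<'E'
from h import *
import sys
from scipy.spatial.transform import Rotation as R
np.set_printoptions(precision=4,suppress=True)
o=ctrl.get_obs(); m=R.from_rotvec(o['tool_rot']).as_matrix()
print(o['t'],o['tool_pos'],o['opening'],'F',o['contact_force']); print(m)
d=np.array(o['tool_pos'])[:2]-[.5526,.0682]; print('s',d@[-.1575,-.9875],'lat',d@[.9875,-.1575])
P={n:ctrl.get_image(n) for n in('top','scene')}; pickle.dump(P,open('P%s.pkl'%sys.argv[1],'wb'))
for n,(a,b,c,d) in {'top':(170,90,410,290),'scene':(200,100,460,300)}.items():
    cv2.imwrite(f'pics/{n}{sys.argv[1]}.png',cv2.resize(P[n]['frame'][b:d,a:c],None,fx=3,fy=3,interpolation=cv2.INTER_CUBIC))
E
python3 w.py 1
```

```text
3.2 [0.5655 0.1534 0.1087] 0.02111445339074665 F [-0.1629 -0.1463  1.032 ]
[[ 0.1583  0.9874 -0.0007]
 [ 0.9874 -0.1583 -0.    ]
 [-0.0001 -0.0007 -1.    ]]
s -0.0861890199605537 lat -0.0007210248199060297
```

View pics/top1.png

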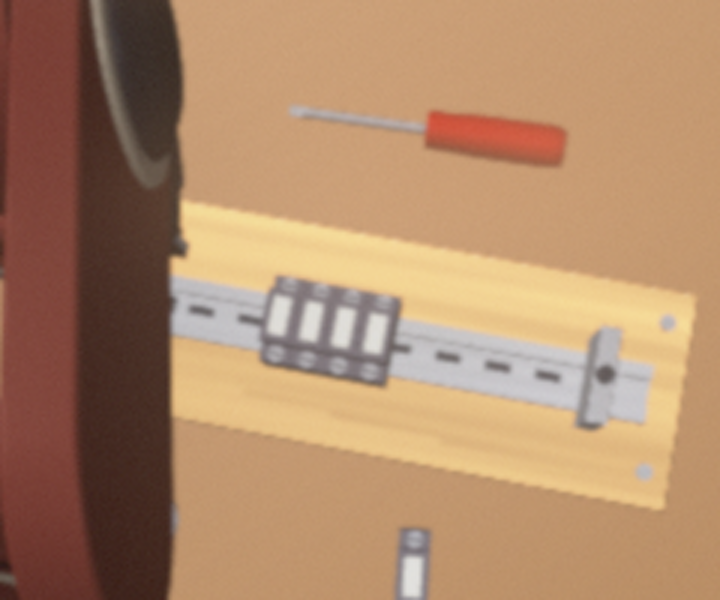

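View pics/scene1.png

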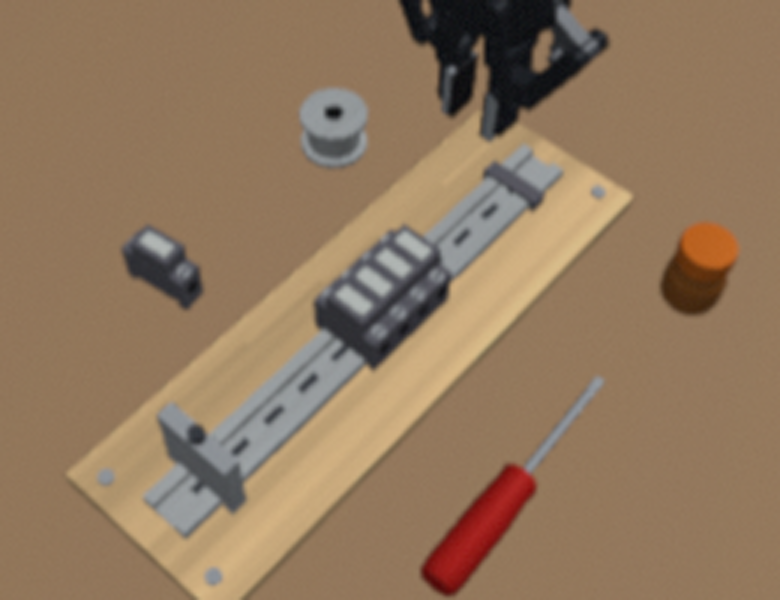

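>>> carry_out --pt "0 0 -0.8 0 0 0 0.25" --pt "0 0 -0.8 0 0 0 0.25" --pt "0 0 -0.8 0 0 0 0.25" --pt "0 0 -0.4 0 0 0 0.25" --pt "0 0 -0.4 0 0 0 0.25" --pt "0 0 0 0 0 0 0.25"

```text
t: 3.9
tool_pos: [0.5653, 0.1534, 0.0282]
tool_rot: [-2.39, -2.038, 0.001]
contact_force: [0.0, -0.2, 0.1]
opening: 0.0215
```

```bash
python3 w.py 2
```

```text
3.9 [0.5653 0.1534 0.0282] 0.021500673408470884 F [ 0.0395 -0.1767  0.1186]
[[ 0.1583  0.9874 -0.0008]
 [ 0.9874 -0.1583 -0.0001]
 [-0.0002 -0.0008 -1.    ]]
s -0.08615806873715617 lat -0.0008339729213976476
```

View pics/scene2.png

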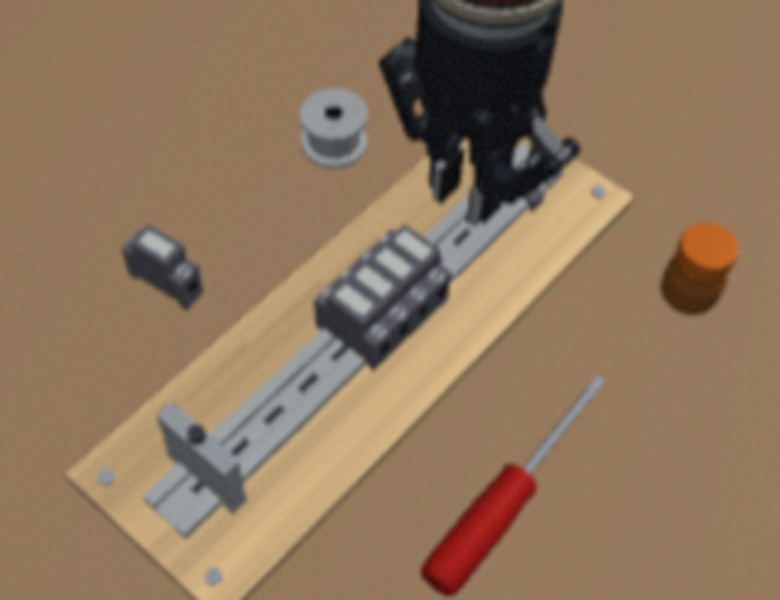

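>>> carry_out --pt "-0.03 -0.19 0 0 0 0 0.25" --pt "-0.03 -0.19 0 0 0 0 0.25" --pt "-0.03 -0.19 0 0 0 0 0.25" --pt "-0.03 -0.19 0 0 0 0 0.25" --pt "-0.03 -0.19 0 0 0 0 0.25" --pt "-0.02 -0.12 0 0 0 0 0.25" --pt "-0.02 -0.12 0 0 0 0 0.25" --pt "-0.02 -0.12 0 0 0 0 0.25" --pt "-0.02 -0.12 0 0 0 0 0.25" --pt "-0.02 -0.12 0 0 0 0 0.25" --pt "-0.02 -0.12 0 0 0 0 0.25" --pt "-0.02 -0.12 0 0 0 0 0.25"

```text
t: 5.2
tool_pos: [0.5586, 0.1087, 0.0289]
tool_rot: [2.391, 2.038, 0.001]
contact_force: [0.5, 2.1, 1.6]
opening: 0.0213
```

```bash
python3 w.py 3
```

```text
5.2 [0.5586 0.1087 0.0289] 0.021311248217673794 F [0.5297 2.108  1.5544]
[[ 0.1583  0.9874  0.0007]
 [ 0.9874 -0.1583  0.0005]
 [ 0.0006  0.0006 -1.    ]]
s -0.040971519843639274 lat -0.00043466789054545164
```

View pics/scene3.png

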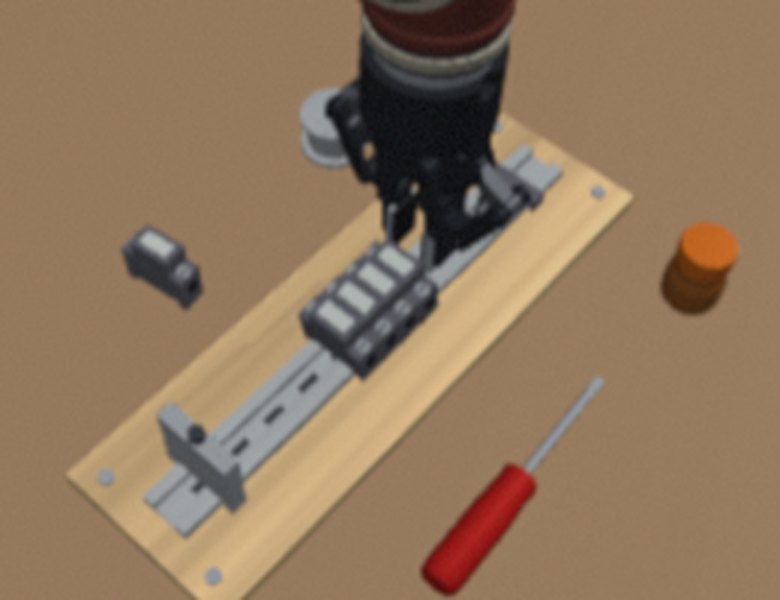

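View pics/top3.png

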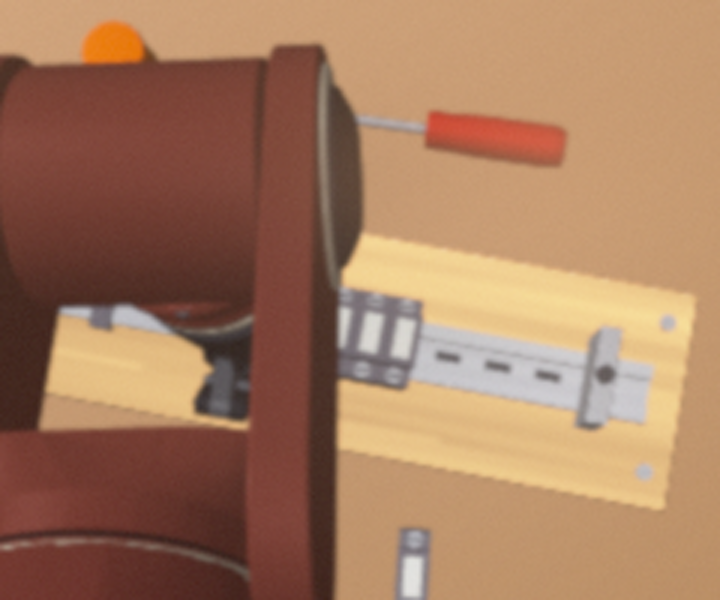

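>>> carry_out --pt "-0.03 -0.19 0 0 0 0 0.25" --pt "-0.03 -0.19 0 0 0 0 0.25" --pt "-0.03 -0.19 0 0 0 0 0.25" --pt "-0.03 -0.19 0 0 0 0 0.25" --pt "-0.03 -0.19 0 0 0 0 0.25" --pt "-0.03 -0.19 0 0 0 0 0.25" --pt "-0.03 -0.19 0 0 0 0 0.25" --pt "-0.03 -0.19 0 0 0 0 0.25" --pt "-0.03 -0.19 0 0 0 0 0.25" --pt "-0.03 -0.19 0 0 0 0 0.25" --pt "-0.03 -0.19 0 0 0 0 0.25" --pt "-0.02 -0.12 0 0 0 0 0.25"

```text
t: 6.5
tool_pos: [0.5498, 0.0533, 0.0289]
tool_rot: [-2.391, -2.037, -0.001]
contact_force: [0.9, 5.4, 6.4]
opening: 0.0213
```

```bash
python3 w.py 4
```

```text
6.5 [0.5498 0.0533 0.0289] 0.021344684786100698 F [0.9317 5.3795 6.4477]
[[ 0.1588  0.9873  0.0005]
 [ 0.9873 -0.1588  0.0007]
 [ 0.0007  0.0004 -1.    ]]
s 0.01519192761096111 lat -0.00042774070060054857
```

View pics/scene4.png

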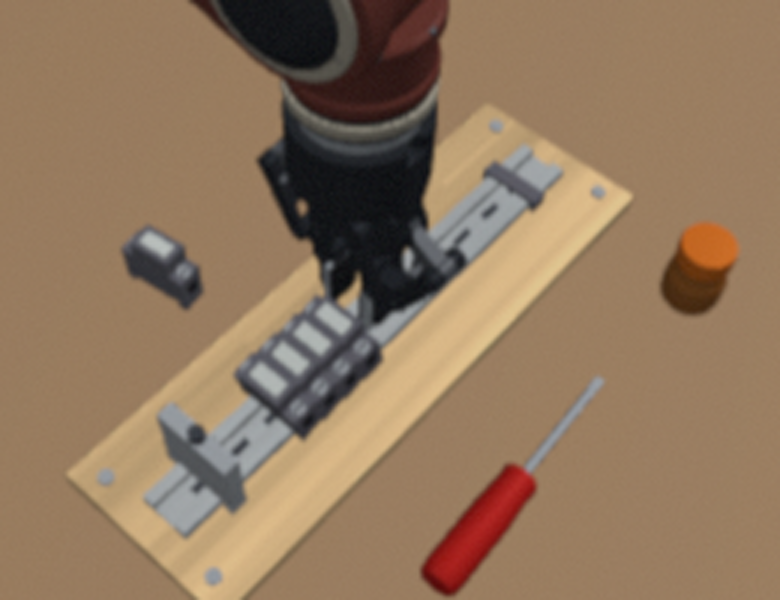

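View pics/top4.png

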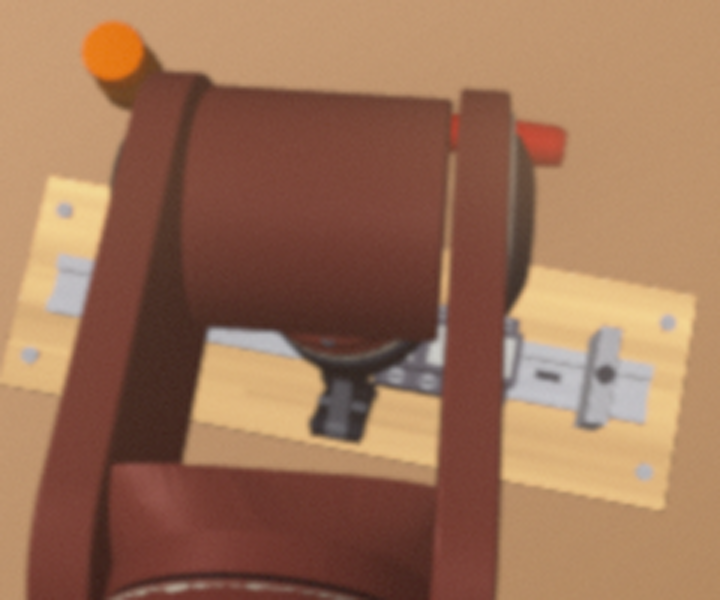

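```bash
python3 - <<'E'
from h import *
P=pickle.load(open('P4.pkl','rb'))
cv2.imwrite('pics/z4.png',cv2.resize(P['scene']['frame'][180:270,250:350],None,fx=6,fy=6,interpolation=cv2.INTER_CUBIC))
E
```

```text
(no output)
```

View pics/z4.png

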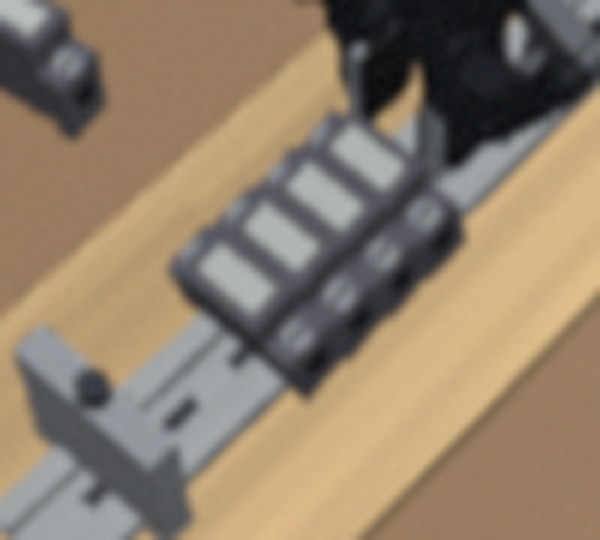

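>>> carry_out --pt "-0.03 -0.19 0 0 0 0 0.25" --pt "-0.03 -0.19 0 0 0 0 0.25" --pt "-0.03 -0.19 0 0 0 0 0.25" --pt "-0.03 -0.19 0 0 0 0 0.25" --pt "-0.03 -0.19 0 0 0 0 0.25" --pt "-0.03 -0.19 0 0 0 0 0.25" --pt "-0.02 -0.12 0 0 0 0 0.25" --pt "-0.01 -0.06 0 0 0 0 0.25"

```text
t: 7.4
tool_pos: [0.5445, 0.02, 0.0289]
tool_rot: [2.391, 2.037, 0.001]
contact_force: [0.6, 4.7, 4.4]
opening: 0.021
```

```bash
python3 w.py 5;  python3 - <<'E'
from h import *
P=pickle.load(open('P5.pkl','rb'))
cv2.imwrite('pics/z5.png',cv2.resize(P['scene']['frame'][190:280,240:340],None,fx=6,fy=6,interpolation=cv2.INTER_CUBIC))
E
```

```text
7.4 [0.5445 0.02   0.0289] 0.021002556498271294 F [0.6    4.7141 4.4279]
[[ 0.1587  0.9873  0.0004]
 [ 0.9873 -0.1587  0.0003]
 [ 0.0003  0.0004 -1.    ]]
s 0.048845708989779114 lat -0.0004291823088876235
```

View pics/z5.png

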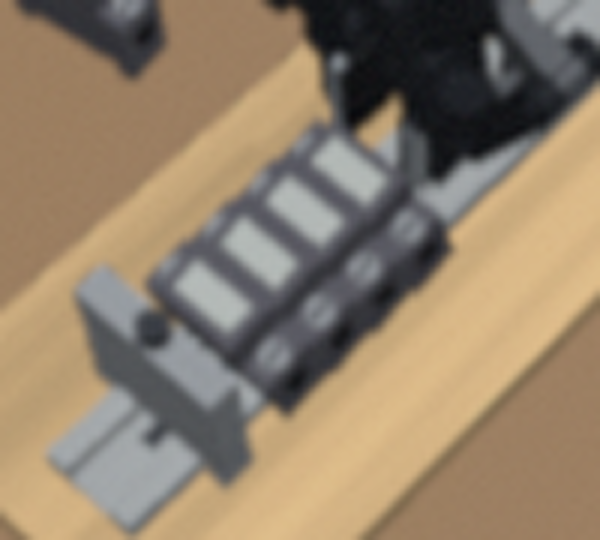

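View pics/top5.png

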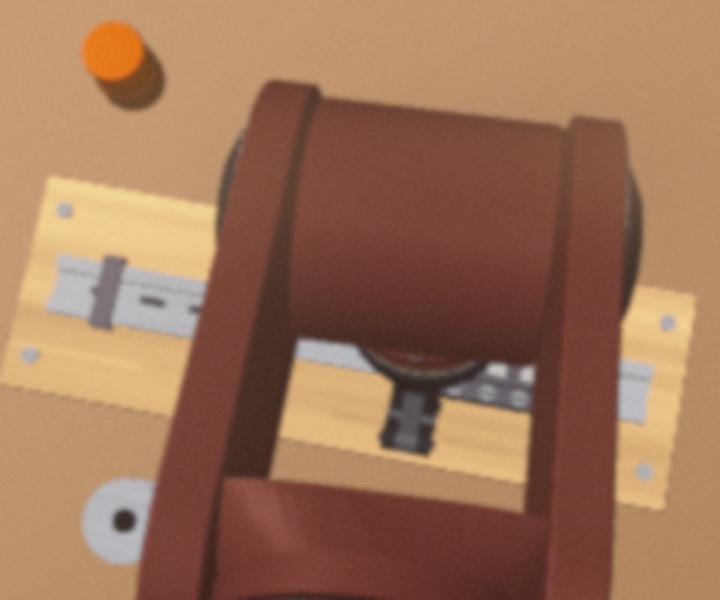

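>>> carry_out --pt "-0.006 -0.04 0 0 0 0 0.25" --pt "-0.006 -0.04 0 0 0 0 0.25" --pt "-0.006 -0.04 0 0 0 0 0.25" --pt "-0.006 -0.04 0 0 0 0 0.25" --pt "-0.006 -0.04 0 0 0 0 0.25" --pt "-0.006 -0.04 0 0 0 0 0.25"

```text
t: 8.1
tool_pos: [0.5435, 0.0144, 0.0288]
tool_rot: [-2.391, -2.038, -0.001]
contact_force: [0.6, 4.4, 4.8]
opening: 0.0213
```

>>> carry_out --pt "-0.006 -0.04 0 0 0 0 0.25"

```text
t: 8.2
tool_pos: [0.5434, 0.0136, 0.0288]
tool_rot: [-2.391, -2.038, -0.001]
contact_force: [1.3, 7.8, 5.4]
opening: 0.0212
```

>>> carry_out --pt "-0.006 -0.04 0 0 0 0 0.25"

```text
t: 8.3
tool_pos: [0.5434, 0.0135, 0.0289]
tool_rot: [-2.39, -2.036, -0.004]
contact_force: [1.2, 10.9, 5.6]
opening: 0.0212
```

>>> carry_out --pt "-0.003 -0.02 0 0 0 0 0.25" --pt "0 0 0 0 0 0 0.25"

```text
t: 8.5
tool_pos: [0.5434, 0.0135, 0.0289]
tool_rot: [-2.39, -2.036, -0.005]
contact_force: [0.6, 9.8, 6.0]
opening: 0.0217
```

```bash
python3 w.py 6;  python3 - <<'E'
from h import *
P=pickle.load(open('P6.pkl','rb'))
cv2.imwrite('pics/z6.png',cv2.resize(P['scene']['frame'][200:275,245:340],None,fx=8,fy=8,interpolation=cv2.INTER_CUBIC))
E
```

```text
8.5 [0.5434 0.0135 0.0289] 0.02173525957822282 F [0.6421 9.7526 5.9523]
[[ 0.1588  0.9873  0.001 ]
 [ 0.9873 -0.1588  0.0037]
 [ 0.0038  0.0004 -1.    ]]
s 0.055513920333037516 lat -0.00046884915437999097
```

View pics/z6.png

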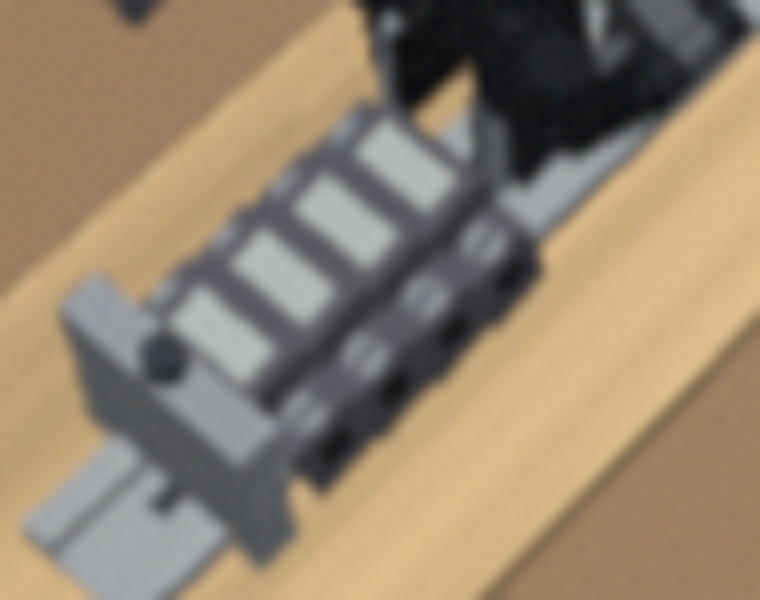

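>>> carry_out --pt "-0.018 -0.12 0 0 0 0 0.25" --pt "0 0 0 0 0 0 0.25"

```text
t: 8.8
tool_pos: [0.5434, 0.0131, 0.029]
tool_rot: [-2.388, -2.033, -0.012]
contact_force: [3.4, 18.3, 4.8]
opening: 0.0214
```

```bash
python3 w.py 7;  python3 - <<'E'
from h import *
P=pickle.load(open('P7.pkl','rb'))
cv2.imwrite('pics/z7.png',cv2.resize(P['scene']['frame'][200:275,245:340],None,fx=8,fy=8,interpolation=cv2.INTER_CUBIC))
E
```

```text
8.8 [0.5434 0.0131 0.029 ] 0.021403526543781217 F [ 3.4257 18.2917  4.8012]
[[ 0.1597  0.9872  0.0022]
 [ 0.9871 -0.1597  0.0095]
 [ 0.0097  0.0007 -1.    ]]
s 0.05586839719175806 lat -0.0004394399590541258
```

View pics/z7.png

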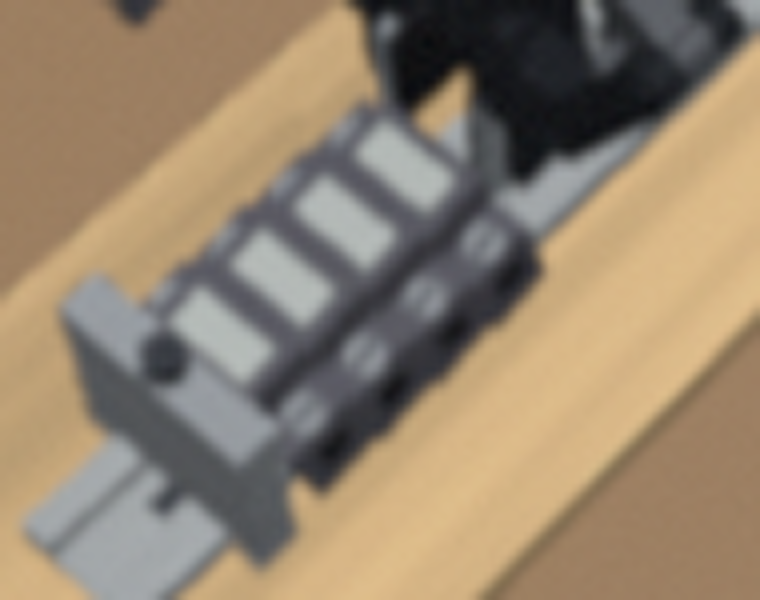

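>>> carry_out --pt "0.012 0.08 0 0 0 0 0.25" --pt "0.012 0.08 0 0 0 0 0.25" --pt "0.03 0.19 0 0 0 0 0.25" --pt "0.06 0.38 0 0 0 0 0.25" --pt "0.06 0.38 0 0 0 0 0.25" --pt "0.06 0.38 0 0 0 0 0.25" --pt "0 0 1 0 0 0 0.25" --pt "0 0 1 0 0 0 0.25" --pt "0 0 1 0 0 0 0.25" --pt "0 0 1 0 0 0 0.25" --pt "0 0 1 0 0 0 0.25" --pt "0 0 1 0 0 0 0.25"

```text
t: 10.1
tool_pos: [0.5482, 0.0466, 0.1793]
tool_rot: [-2.39, -2.038, 0.001]
contact_force: [0.5, -1.1, 0.0]
opening: 0.0214
```

>>> carry_out --pt "0 1 0 0 0 0 0.25" --pt "0 1 0 0 0 0 0.25" --pt "0 1 0 0 0 0 0.25" --pt "0 1 0 0 0 0 0.25" --pt "0 1 0 0 0 0 0.25" --pt "0 1 0 0 0 0 0.25" --pt "0 1 0 0 0 0 0.25" --pt "0 1 0 0 0 0 0.25" --pt "0 1 0 0 0 0 0.25" --pt "0 1 0 0 0 0 0.25" --pt "0 0 0 0 0 0 0.25" --pt "0 0 0 0 0 0 0.25"

```text
t: 11.3
tool_pos: [0.548, 0.2966, 0.1781]
tool_rot: [2.389, 2.039, -0.002]
contact_force: [-0.2, -0.2, 0.2]
opening: 0.0213
```

```bash
python3 w.py 8;  python3 - <<'E'
from h import *
P=pickle.load(open('P8.pkl','rb'))
a=cv2.resize(P['scene']['frame'][200:275,245:340],None,fx=8,fy=8,interpolation=cv2.INTER_CUBIC)
cv2.imwrite('pics/z8.png',a)
cv2.imwrite('pics/t8.png',cv2.resize(P['top']['frame'][180:250,300:400],None,fx=8,fy=8,interpolation=cv2.INTER_CUBIC))
E
```

```text
11.3 [0.548  0.2966 0.1781] 0.021286362526255254 F [-0.2177 -0.2456  0.1894]
[[ 0.157   0.9876 -0.0007]
 [ 0.9876 -0.157  -0.001 ]
 [-0.0011 -0.0006 -1.    ]]
s -0.22479194420394327 lat -0.04048713346067503
```

View pics/z8.png

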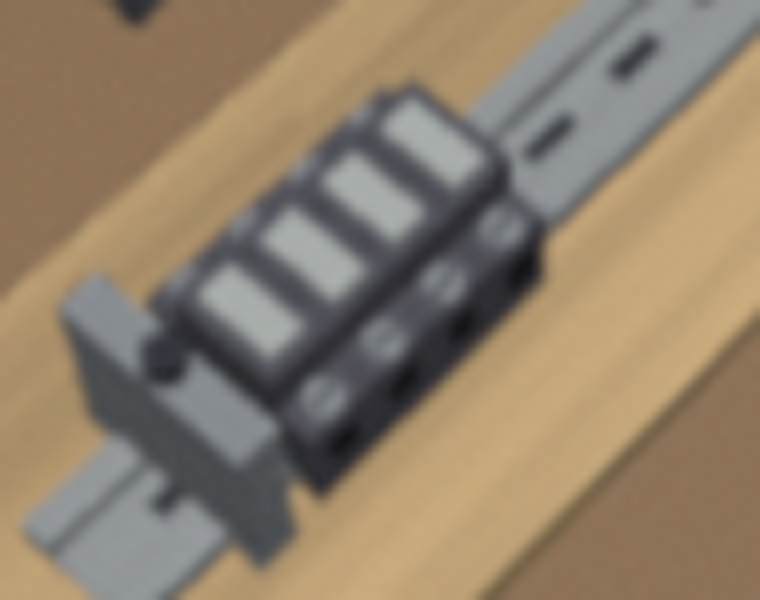

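View pics/t8.png

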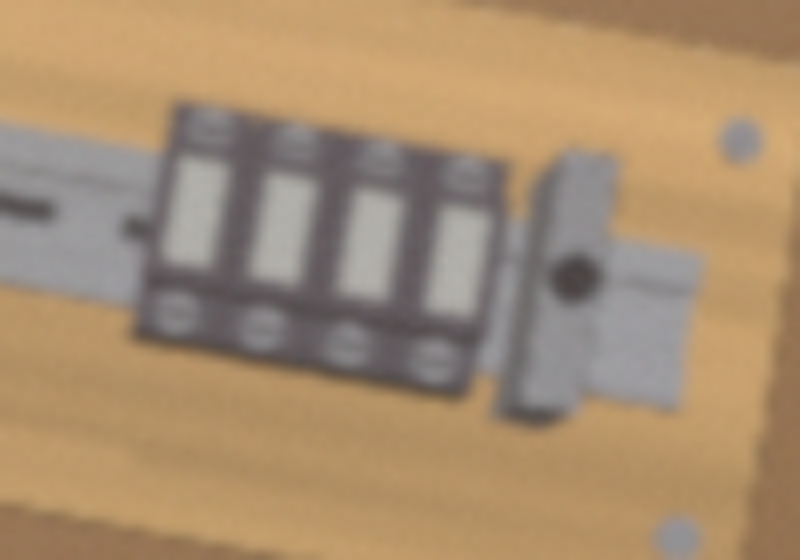

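View pics/scene8.png

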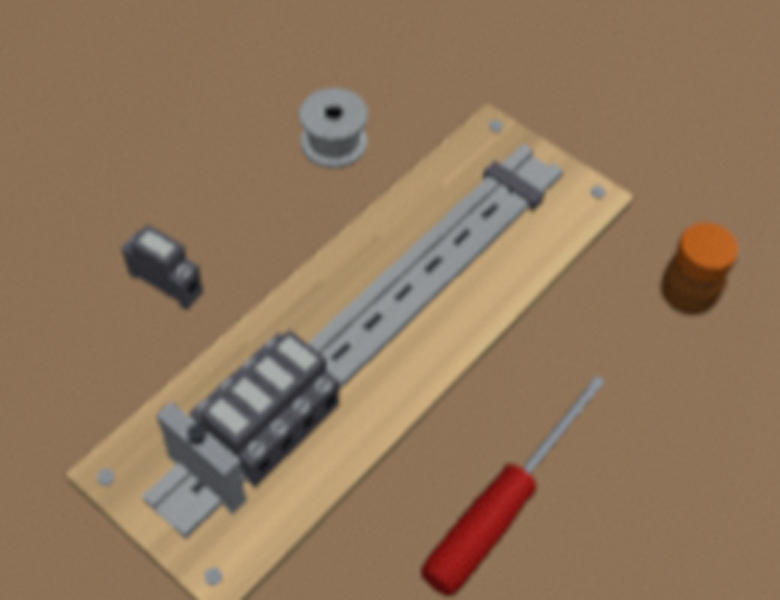

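```bash
cat > m.py <<'E'
from h import *
np.set_printoptions(precision=4,suppress=True)
def S(X): d=X[:2]-[.5526,.0682]; return d@[-.1575,-.9875],d@[.9875,-.1575],X[2]
def labels(P,tr=(300,180,400,250),sr=(245,200,340,275)):
    out=[]
    for n,(a,b,c,d) in (('top',tr),('scene',sr)):
        f=P[n]['frame'].astype(int)[b:d,a:c]
        g=cv2.resize(P[n]['frame'][b:d,a:c],None,fx=4,fy=4,interpolation=cv2.INTER_CUBIC)
        out.append(g)
    return out
E
python3 - <<'E'
from m import *
P=pickle.load(open('P8.pkl','rb'));T,Sc=P['top'],P['scene']
t=lambda a,b:(300+(a+.5)/8-.5,180+(b+.5)/8-.5); s=lambda a,b:(245+(a+.5)/8-.5,200+(b+.5)/8-.5)
for n,a,b in[('front label',(458,262),(248,309)),('rear label',(195,211),(434,141)),('stop screw',(575,278),(164,355))]:
    X,e=tri(T,t(*a),Sc,s(*b)); print(n,S(X),e)
for n in P:
  for o in('block1','end_stop'):
    print(n,o,[(round(r['p'],2),[round(r['position'][0]*640,1),round(r['position'][1]*400,1)]) for r in ctrl.mark_of(P[n],o)[:6]])
    for r in ctrl.mark_of(P[n],o)[:4]: print(S(onz(P[n],r['position'][0]*640,r['position'][1]*400,.0195)))
E
```

```text
front label (np.float64(0.1242943330137221), np.float64(-0.0006369624477695062), np.float64(0.05995135151353009)) 0.0026833825008432954
rear label (np.float64(0.06864899624317228), np.float64(2.826550814588261e-06), np.float64(0.059800408746239486)) 0.0021861584389832396
stop screw (np.float64(0.14691988031216197), np.float64(-0.0008820965113491888), np.float64(0.07165490444390615)) 0.002209893515107399
top block1 [(0.83, [344.2, 212.3]), (0.61, [323.9, 206.1]), (0.55, [334.8, 210.7]), (0.54, [352.7, 210.9])]
(np.float64(0.1050432551155751), np.float64(0.0013075555101804484), np.float64(0.019499999999999962))
(np.float64(0.06791878002782839), np.float64(0.005662775726344119), np.float64(0.019499999999999962))
(np.float64(0.08824249988743037), np.float64(0.00113302064114742), np.float64(0.019499999999999962))
(np.float64(0.11935034352708489), np.float64(0.006571567944069295), np.float64(0.019499999999999962))
top end_stop [(0.82, [366.1, 217.9])]
(np.float64(0.1445395446188386), np.float64(-0.0013946810641907329), np.float64(0.019499999999999962))
scene block1 [(0.81, [285.3, 241.3]), (0.56, [300.5, 230.2]), (0.55, [292.4, 235.3])]
(np.float64(0.10568566321440886), np.float64(-0.0016228097311391657), np.float64(0.019499999999999962))
(np.float64(0.07111513091142606), np.float64(0.0030431267655084446), np.float64(0.019499999999999962))
(np.float64(0.0884897505696541), np.float64(-0.0005744346920319005), np.float64(0.019499999999999962))
scene end_stop [(0.74, [266.9, 256.3])]
(np.float64(0.14805766000804563), np.float64(-0.00502505527993215), np.float64(0.019499999999999962))
```

>>> carry_out --pt "0 -1 0 0 0 0 0.25" --pt "0 -1 0 0 0 0 0.25" --pt "0 -1 0 0 0 0 0.25" --pt "0 -1 0 0 0 0 0.25" --pt "0 -1 0 0 0 0 0.25" --pt "0 -1 0 0 0 0 0.25" --pt "0 -1 0 0 0 0 0.25" --pt "0 -1 0 0 0 0 0.25" --pt "0 -1 0 0 0 0 0.25" --pt "0 -0.9 0 0 0 0 0.25" --pt "0 -0.4 0 0 0 0 0.25" --pt "0 0 0 0 0 0 0.25"

```text
t: 13.0
tool_pos: [0.5485, 0.0378, 0.1787]
tool_rot: [2.393, 2.036, 0.0]
contact_force: [-1.3, 0.8, 0.3]
opening: 0.0212
```

>>> carry_out --pt "0 0 -1 0 0 0 0.25" --pt "0 0 -1 0 0 0 0.25" --pt "0 0 -1 0 0 0 0.25" --pt "0 0 -1 0 0 0 0.25" --pt "0 0 -1 0 0 0 0.25" --pt "0 0 -0.6 0 0 0 0.25" --pt "0 0 -0.3 0 0 0 0.25" --pt "0 0 0 0 0 0 0.25"

```text
t: 13.8
tool_pos: [0.5479, 0.0391, 0.0303]
tool_rot: [-2.389, -2.038, 0.002]
contact_force: [0.3, 0.2, -0.1]
opening: 0.0214
```

>>> carry_out --pt "0 0 -0.08 0 0 0 0.25" --pt "0 0 -0.08 0 0 0 0.25" --pt "0 0 -0.04 0 0 0 0.25" --pt "0 0 0 0 0 0 0.25"

```text
t: 14.2
tool_pos: [0.5488, 0.0386, 0.0266]
tool_rot: [2.391, 2.038, 0.001]
contact_force: [0.2, -0.1, -0.1]
opening: 0.0214
```

>>> carry_out --pt "0 0 -0.04 0 0 0 0.25" --pt "0 0 -0.04 0 0 0 0.25" --pt "0 0 0 0 0 0 0.25"

```text
t: 14.5
tool_pos: [0.5483, 0.0387, 0.0239]
tool_rot: [-2.391, -2.038, 0.0]
contact_force: [0.7, 0.0, -0.0]
opening: 0.0213
```

>>> carry_out --pt "0 0 -0.04 0 0 0 0.25" --pt "0 0 0 0 0 0 0.25"

```text
t: 14.7
tool_pos: [0.5483, 0.0387, 0.0229]
tool_rot: [-2.391, -2.038, 0.0]
contact_force: [-0.3, -0.4, -0.0]
opening: 0.0214
```

>>> carry_out --pt "0 0 -0.04 0 0 0 0.25" --pt "0 0 0 0 0 0 0.25"

```text
t: 14.9
tool_pos: [0.5484, 0.0387, 0.022]
tool_rot: [-2.391, -2.038, 0.0]
contact_force: [-0.1, -0.6, 0.3]
opening: 0.0215
```

>>> carry_out --pt "0 0 -0.04 0 0 0 0.25" --pt "0 0 0 0 0 0 0.25"

```text
t: 15.1
tool_pos: [0.5483, 0.0387, 0.0209]
tool_rot: [-2.391, -2.038, 0.0]
contact_force: [-0.0, -0.3, 0.4]
opening: 0.0211
```

>>> carry_out --pt "0 0 -0.04 0 0 0 0.25" --pt "0 0 0 0 0 0 0.25"

```text
t: 15.3
tool_pos: [0.5484, 0.0387, 0.0199]
tool_rot: [-2.391, -2.038, 0.0]
contact_force: [-0.2, -0.7, 0.5]
opening: 0.0212
```

>>> carry_out --pt "0 0 -0.04 0 0 0 0.25" --pt "0 0 0 0 0 0 0.25"

```text
t: 15.5
tool_pos: [0.5483, 0.0387, 0.0189]
tool_rot: [-2.391, -2.038, 0.0]
contact_force: [0.1, 0.4, 0.1]
opening: 0.0214
```

>>> carry_out --pt "0 0 -0.04 0 0 0 0.25" --pt "0 0 0 0 0 0 0.25"

```text
t: 15.7
tool_pos: [0.5483, 0.0387, 0.0179]
tool_rot: [-2.391, -2.038, 0.0]
contact_force: [-0.2, 0.8, 0.8]
opening: 0.0213
```

>>> carry_out --pt "0 0 -0.04 0 0 0 0.25" --pt "0 0 0 0 0 0 0.25"

```text
t: 15.9
tool_pos: [0.5484, 0.0387, 0.017]
tool_rot: [-2.391, -2.038, 0.0]
contact_force: [-0.3, 0.3, 0.0]
opening: 0.0214
```

>>> carry_out --pt "0 0 -0.04 0 0 0 0.25" --pt "0 0 0 0 0 0 0.25"

```text
t: 16.1
tool_pos: [0.5484, 0.0387, 0.0159]
tool_rot: [-2.391, -2.038, 0.0]
contact_force: [0.4, 0.2, 0.4]
opening: 0.0211
```

>>> carry_out --pt "0 0 -0.04 0 0 0 0.25" --pt "0 0 0 0 0 0 0.25"

```text
t: 16.3
tool_pos: [0.5483, 0.0387, 0.0149]
tool_rot: [-2.391, -2.038, 0.0]
contact_force: [-0.1, -0.1, -0.2]
opening: 0.0214
```

```bash
python3 w.py 9;  python3 - <<'E'
from h import *
P=pickle.load(open('P9.pkl','rb'))
cv2.imwrite('pics/z9.png',cv2.resize(P['scene']['frame'][180:275,245:360],None,fx=6,fy=6,interpolation=cv2.INTER_CUBIC))
E
```

```text
16.3 [0.5483 0.0387 0.0149] 0.021440731307437715 F [-0.1364 -0.1243 -0.2012]
[[ 0.1583  0.9874 -0.0003]
 [ 0.9874 -0.1583 -0.    ]
 [-0.     -0.0003 -1.    ]]
s 0.02983680762553239 lat 0.00043440409410744433
```

View pics/z9.png

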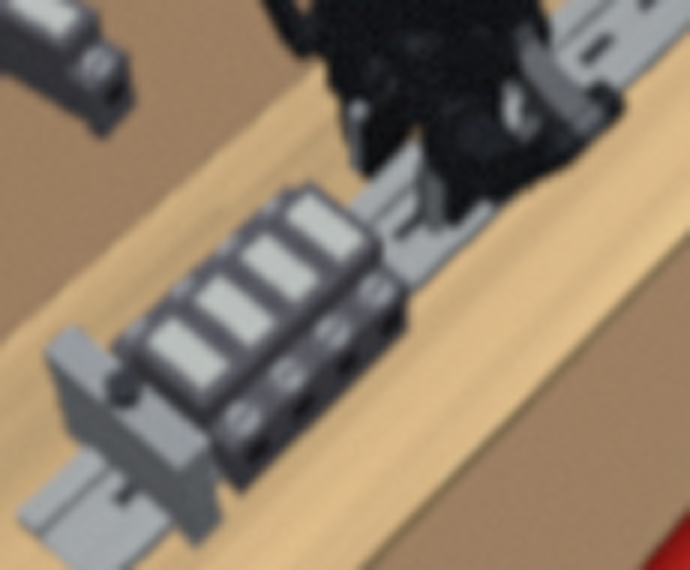

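>>> carry_out --pt "0 0 -0.04 0 0 0 0.25" --pt "0 0 0 0 0 0 0.25"

```text
t: 16.6
tool_pos: [0.5484, 0.0387, 0.014]
tool_rot: [-2.391, -2.038, 0.0]
contact_force: [-0.0, 0.6, 0.1]
opening: 0.0215
```

>>> carry_out --pt "0 0 -0.04 0 0 0 0.25" --pt "0 0 0 0 0 0 0.25"

```text
t: 16.8
tool_pos: [0.5484, 0.0387, 0.013]
tool_rot: [-2.391, -2.038, 0.0]
contact_force: [-0.3, -0.5, -0.8]
opening: 0.0213
```

>>> carry_out --pt "0 0 -0.04 0 0 0 0.25" --pt "0 0 0 0 0 0 0.25"

```text
t: 17.0
tool_pos: [0.5483, 0.0387, 0.0119]
tool_rot: [-2.391, -2.038, 0.0]
contact_force: [-0.2, 0.3, 0.7]
opening: 0.0212
```

>>> carry_out --pt "0 0 -0.04 0 0 0 0.25" --pt "0 0 0 0 0 0 0.25"

```text
t: 17.2
tool_pos: [0.5484, 0.0386, 0.011]
tool_rot: [-2.391, -2.038, 0.0]
contact_force: [0.3, 0.3, -0.6]
opening: 0.022
```

>>> carry_out --pt "0 0 -0.04 0 0 0 0.25" --pt "0 0 0 0 0 0 0.25"

```text
t: 17.4
tool_pos: [0.5483, 0.0387, 0.0099]
tool_rot: [-2.391, -2.038, 0.0]
contact_force: [-0.5, 0.6, -0.3]
opening: 0.0214
```

>>> carry_out --pt "0 0 -0.04 0 0 0 0.25" --pt "0 0 0 0 0 0 0.25"

```text
t: 17.6
tool_pos: [0.5483, 0.0387, 0.0089]
tool_rot: [-2.391, -2.038, 0.0]
contact_force: [0.3, -0.1, -1.3]
opening: 0.0214
```

```bash
python3 w.py 10;  python3 - <<'E'
from h import *
P=pickle.load(open('P10.pkl','rb'));S=P['scene']
o=ctrl.get_obs()
a,b=280,170
g=S['frame'][b:b+70,a:a+90]
g=cv2.convertScaleAbs(g,alpha=1.5,beta=20)
g=cv2.resize(g,None,fx=8,fy=8,interpolation=cv2.INTER_CUBIC)
p=o['tool_pos']; y=np.array([.9874,-.1583,0]); u=np.array([-.158,-.987,0])
for lat in(-.0107,.0107):
  for f in(-.011,.011):
    for z,c in((.0089,(0,0,255)),(.0195,(0,255,0))):
      q=(proj(S,[*(p+lat*y+f*u)[:2],z])-[a,b]+.5)*8
      cv2.circle(g,tuple(int(v) for v in q),4,c,-1)
cv2.imwrite('pics/z10.png',g)
E
```

```text
17.6 [0.5483 0.0387 0.0089] 0.021434469036128466 F [ 0.3034 -0.0926 -1.28  ]
[[ 0.1584  0.9874 -0.0003]
 [ 0.9874 -0.1584  0.    ]
 [-0.     -0.0003 -1.    ]]
s 0.02982791747790294 lat 0.0004494693161014417
```

View pics/z10.png

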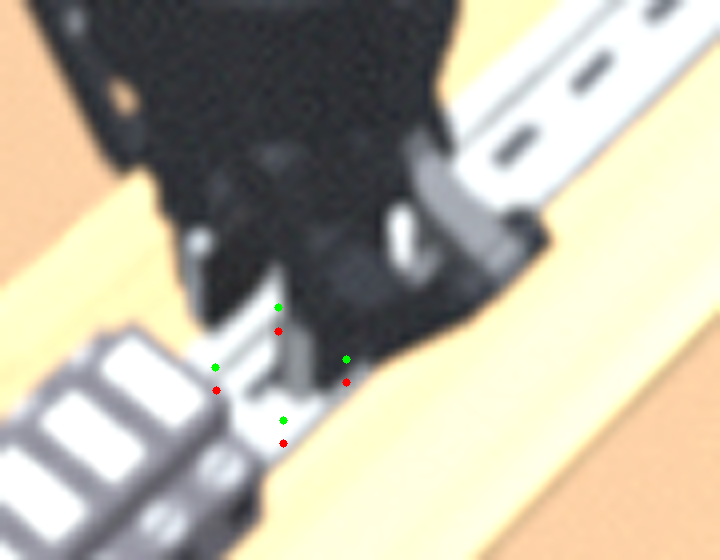

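>>> carry_out --pt "0 0 -0.08 0 0 0 0.25" --pt "0 0 0 0 0 0 0.25"

```text
t: 17.9
tool_pos: [0.5482, 0.0387, 0.0068]
tool_rot: [-2.391, -2.038, 0.001]
contact_force: [-1.0, 0.7, 0.4]
opening: 0.0215
```

>>> carry_out --pt "0 0 -0.08 0 0 0 0.25" --pt "0 0 0 0 0 0 0.25"

```text
t: 18.1
tool_pos: [0.5482, 0.0387, 0.0047]
tool_rot: [-2.391, -2.038, 0.001]
contact_force: [-0.2, -0.0, -0.3]
opening: 0.0212
```

>>> carry_out --pt "0 0 -0.06 0 0 0 0.25" --pt "0 0 0 0 0 0 0.25"

```text
t: 18.3
tool_pos: [0.5483, 0.0387, 0.0034]
tool_rot: [-2.391, -2.038, 0.0]
contact_force: [-0.2, -0.7, -0.3]
opening: 0.0212
```

>>> carry_out --pt "0 0 -0.04 0 0 0 0.25" --pt "0 0 0 0 0 0 0.25"

```text
t: 18.5
tool_pos: [0.5484, 0.0387, 0.0025]
tool_rot: [-2.391, -2.038, 0.0]
contact_force: [1.0, -0.9, -0.2]
opening: 0.0214
```

>>> carry_out --pt "0 0 -0.04 0 0 0 0.25" --pt "0 0 0 0 0 0 0.25"

```text
t: 18.7
tool_pos: [0.5484, 0.0387, 0.0015]
tool_rot: [-2.391, -2.038, 0.0]
contact_force: [0.4, -0.6, 0.7]
opening: 0.021
```

```bash
python3 - <<'E'
from h import *
S=ctrl.get_image('scene'); print(ctrl.get_obs()['contact_force'])
g=cv2.resize(cv2.convertScaleAbs(S['frame'][170:240,280:370],alpha=1.5,beta=20),None,fx=8,fy=8,interpolation=cv2.INTER_CUBIC)
cv2.imwrite('pics/z11.png',g)
E
```

```text
[-0.00281244  0.06844943 -0.23961654]
```

View pics/z11.png

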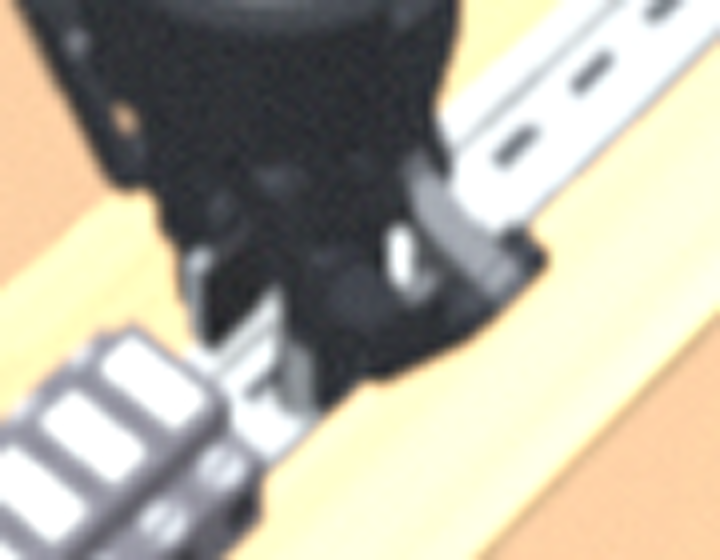

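>>> carry_out --pt "0 0 -0.04 0 0 0 0.25" --pt "0 0 0 0 0 0 0.25"

```text
t: 18.95
tool_pos: [0.5483, 0.0387, 0.0004]
tool_rot: [-2.391, -2.038, 0.0]
contact_force: [-0.3, 0.9, -1.5]
opening: 0.0214
```

>>> carry_out --pt "0 0 -0.04 0 0 0 0.25" --pt "0 0 0 0 0 0 0.25"

```text
t: 19.15
tool_pos: [0.5484, 0.0387, -0.0006]
tool_rot: [-2.391, -2.038, 0.0]
contact_force: [0.3, -0.3, -0.6]
opening: 0.0214
```

>>> carry_out --pt "0 0 -0.04 0 0 0 0.25" --pt "0 0 0 0 0 0 0.25"

```text
t: 19.35
tool_pos: [0.5483, 0.0387, -0.0016]
tool_rot: [-2.391, -2.038, 0.0]
contact_force: [-0.2, 0.9, 0.3]
opening: 0.0213
```

>>> carry_out --pt "0 0 -0.04 0 0 0 0.25" --pt "0 0 0 0 0 0 0.25"

```text
t: 19.55
tool_pos: [0.5484, 0.0387, -0.0026]
tool_rot: [-2.391, -2.038, 0.0]
contact_force: [1.1, -0.9, 0.1]
opening: 0.0214
```

>>> carry_out --pt "0 0 -0.04 0 0 0 0.25" --pt "0 0 0 0 0 0 0.25"

```text
t: 19.75
tool_pos: [0.5487, 0.0387, -0.0031]
tool_rot: [2.391, 2.038, 0.0]
contact_force: [-0.8, 0.3, 3.2]
opening: 0.0215
```

```bash
python3 - <<'E'
from h import *
S=ctrl.get_image('scene'); print(ctrl.get_obs()['contact_force'])
g=cv2.resize(cv2.convertScaleAbs(S['frame'][170:240,280:370],alpha=1.2,beta=10),None,fx=8,fy=8,interpolation=cv2.INTER_CUBIC)
cv2.imwrite('pics/z12.png',g)
E
```

```text
[-0.7558132  -0.29299855  2.88502056]
```

View pics/z12.png

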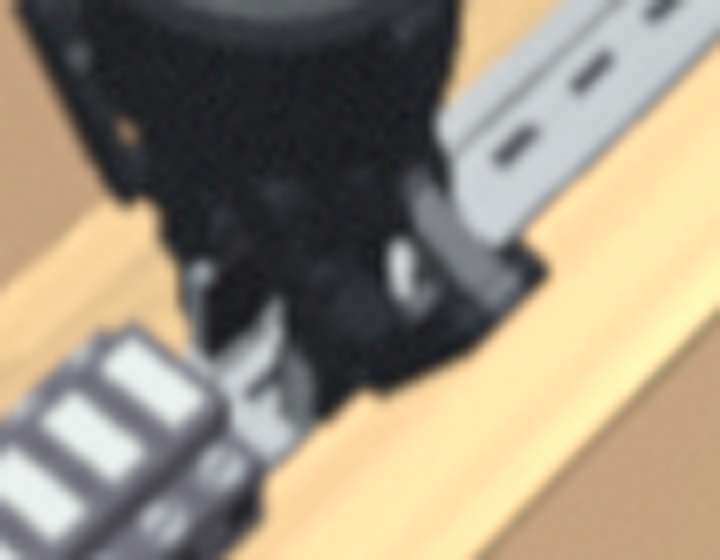

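>>> carry_out --pt "0 0 0.1 0 0 0 0.25" --pt "-0.025 -0.16 0 0 0 0 0.25" --pt "-0.025 -0.16 0 0 0 0 0.25" --pt "-0.025 -0.16 0 0 0 0 0.25" --pt "-0.013 -0.08 0 0 0 0 0.25" --pt "-0.013 -0.08 0 0 0 0 0.25" --pt "-0.013 -0.08 0 0 0 0 0.25" --pt "-0.013 -0.08 0 0 0 0 0.25"

```text
t: 20.6
tool_pos: [0.5453, 0.0187, -0.0009]
tool_rot: [-2.391, -2.038, -0.001]
contact_force: [0.9, 1.2, 0.3]
opening: 0.0217
```

>>> carry_out --pt "-0.013 -0.08 0 0 0 0 0.25" --pt "-0.013 -0.08 0 0 0 0 0.25"

```text
t: 20.8
tool_pos: [0.5446, 0.0147, -0.0009]
tool_rot: [-2.391, -2.038, -0.0]
contact_force: [0.1, 1.1, -1.1]
opening: 0.0212
```

```bash
cat > v.py <<'E'
from h import *
import sys
S=ctrl.get_image('scene'); print(ctrl.get_obs()['contact_force'])
cv2.imwrite(f'pics/v{sys.argv[1]}.png',cv2.resize(S['frame'][200:275,245:340],None,fx=8,fy=8,interpolation=cv2.INTER_CUBIC))
E
python3 v.py 1
```

```text
[ 0.05638353  0.28099544 -1.12953098]
```

View pics/v1.png

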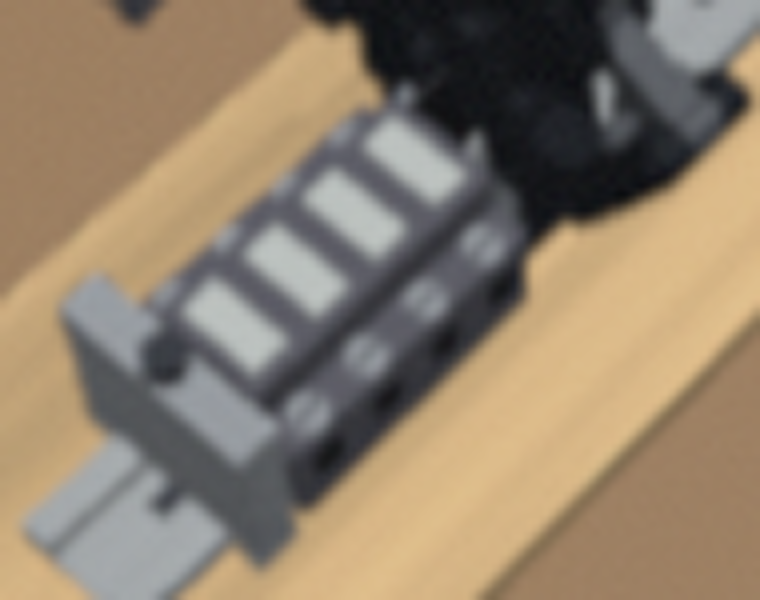

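>>> carry_out --pt "-0.008 -0.05 0 0 0 0 0.25" --pt "-0.008 -0.05 0 0 0 0 0.25" --pt "-0.008 -0.05 0 0 0 0 0.25"

```text
t: 21.15
tool_pos: [0.5443, 0.0116, -0.0008]
tool_rot: [-2.391, -2.037, -0.003]
contact_force: [1.5, 7.2, -0.9]
opening: 0.021
```

>>> carry_out --pt "-0.006 -0.04 0 0 0 0 0.25"

```text
t: 21.25
tool_pos: [0.5443, 0.0117, -0.0008]
tool_rot: [-2.39, -2.035, -0.006]
contact_force: [2.1, 10.9, -0.6]
opening: 0.0211
```

>>> carry_out --pt "-0.006 -0.04 0 0 0 0 0.25"

```text
t: 21.35
tool_pos: [0.5444, 0.0117, -0.0007]
tool_rot: [-2.39, -2.034, -0.008]
contact_force: [2.8, 14.0, -0.5]
opening: 0.0211
```

>>> carry_out --pt "-0.006 -0.04 0 0 0 0 0.25"

```text
t: 21.45
tool_pos: [0.5444, 0.0118, -0.0007]
tool_rot: [-2.389, -2.033, -0.011]
contact_force: [4.1, 18.8, -0.6]
opening: 0.0215
```

Firm stop. Look before leaving.

```bash
python3 v.py 2
```

```text
[ 3.42915737 16.034337   -1.1367695 ]
```

View pics/v2.png

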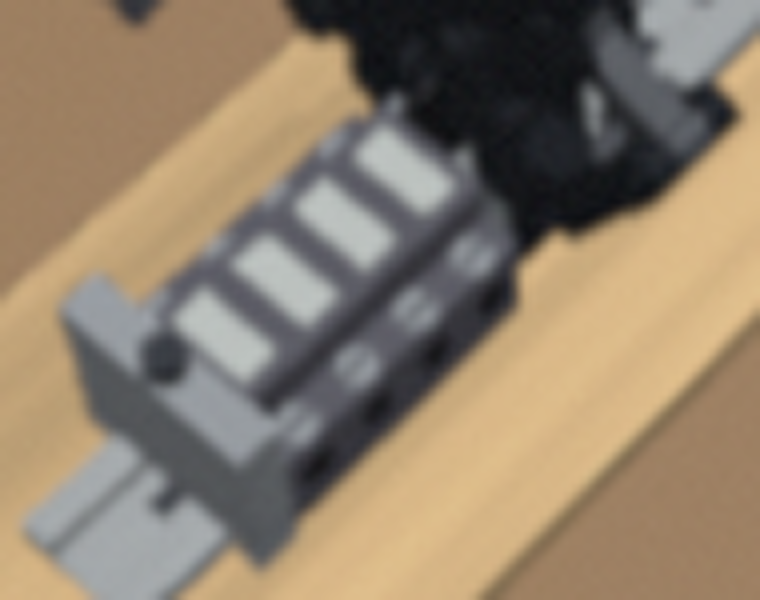

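>>> carry_out --pt "0.012 0.08 0 0 0 0 0.25" --pt "0.012 0.08 0 0 0 0 0.25" --pt "0.03 0.19 0 0 0 0 0.25" --pt "0.06 0.38 0 0 0 0 0.25" --pt "0.06 0.38 0 0 0 0 0.25" --pt "0.06 0.38 0 0 0 0 0.25" --pt "0 0 0.8 0 0 0 0.25" --pt "0 0 1 0 0 0 0.25" --pt "0 0 1 0 0 0 0.25" --pt "0 0 1 0 0 0 0.25" --pt "0 0 1 0 0 0 0.25" --pt "0 0 1 0 0 0 0.25"

```text
t: 22.7
tool_pos: [0.5494, 0.0458, 0.1451]
tool_rot: [2.39, 2.039, -0.0]
contact_force: [-0.9, -0.1, 0.3]
opening: 0.0215
```

>>> carry_out --pt "0 1 0 0 0 0 0.25" --pt "0 1 0 0 0 0 0.25" --pt "0 1 0 0 0 0 0.25" --pt "0 1 0 0 0 0 0.25" --pt "0 1 0 0 0 0 0.25" --pt "0 1 0 0 0 0 0.25" --pt "0 1 0 0 0 0 0.25" --pt "0 1 0 0 0 0 0.25" --pt "0 1 0 0 0 0 0.25" --pt "0 1 0 0 0 0 0.25" --pt "0 0 0 0 0 0 0.25" --pt "0 0 0 0 0 0 0.25"

```text
t: 23.9
tool_pos: [0.5491, 0.2958, 0.1438]
tool_rot: [2.389, 2.04, -0.001]
contact_force: [0.1, -0.2, -0.2]
opening: 0.0213
```

```bash
python3 w.py 13;  python3 - <<'E'
from h import *
P=pickle.load(open('P13.pkl','rb'))
cv2.imwrite('pics/z13.png',cv2.resize(P['scene']['frame'][200:275,245:340],None,fx=8,fy=8,interpolation=cv2.INTER_CUBIC))
cv2.imwrite('pics/t13.png',cv2.resize(P['top']['frame'][180:250,300:400],None,fx=8,fy=8,interpolation=cv2.INTER_CUBIC))
E
```

```text
23.9 [0.5491 0.2958 0.1438] 0.02133408360732895 F [ 0.1106 -0.1849 -0.2377]
[[ 0.1569  0.9876 -0.0004]
 [ 0.9876 -0.1569 -0.0007]
 [-0.0007 -0.0003 -1.    ]]
s -0.2241648911803219 lat -0.03933928788588846
```

View pics/z13.png

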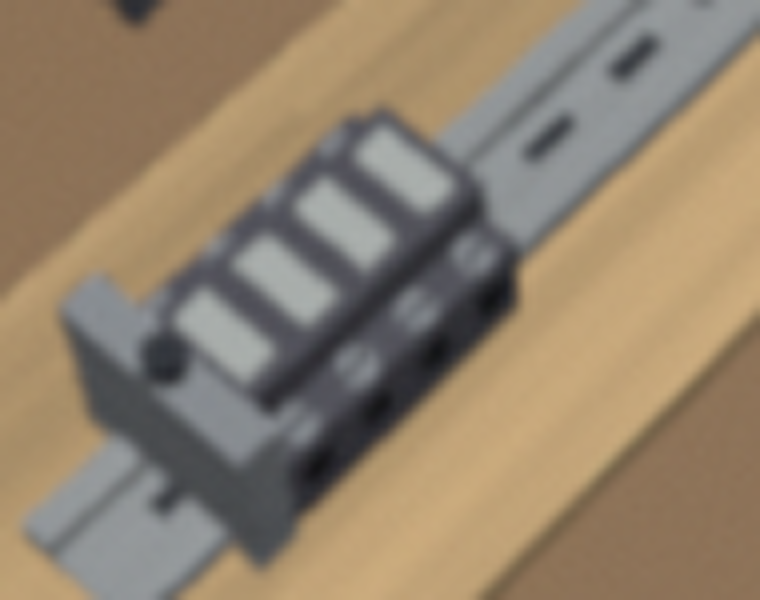

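View pics/t13.png

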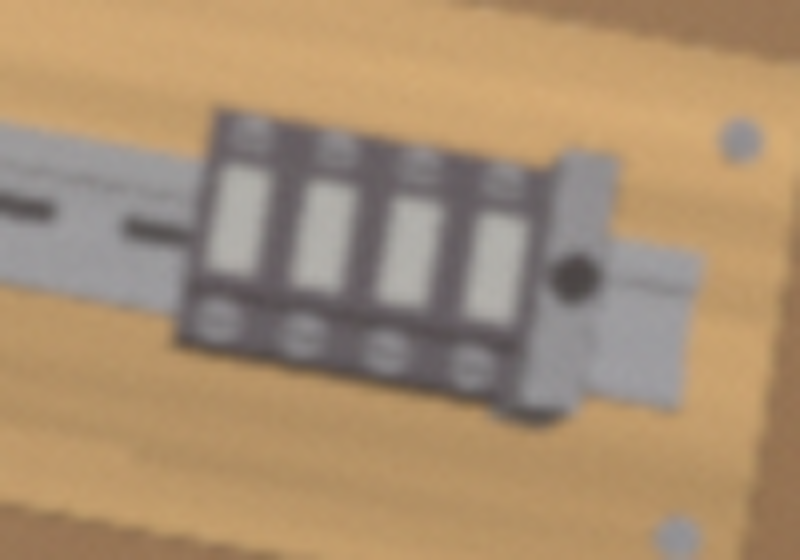

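View pics/scene13.png

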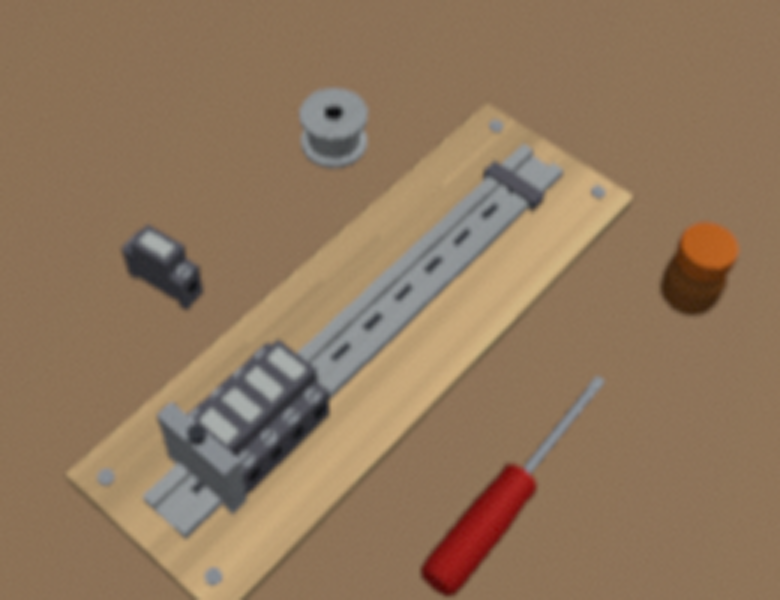

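```bash
python3 - <<'E'
from m import *
P=pickle.load(open('P13.pkl','rb'));T,Sc=P['top'],P['scene']
t=lambda a,b:(300+(a+.5)/8-.5,180+(b+.5)/8-.5); s=lambda a,b:(245+(a+.5)/8-.5,200+(b+.5)/8-.5)
for n,a,b in[('front',(497,268),(223,336)),('rear',(238,219),(404,168)),('screw',(575,278),(164,355))]:
    X,e=tri(T,t(*a),Sc,s(*b)); print(n,S(X),e)
print(ctrl.finish_job())
E
```

```text
front (np.float64(0.13230510894961503), np.float64(-0.00024056074785557636), np.float64(0.059677455982665883)) 0.002298767813904506
rear (np.float64(0.07781641669981121), np.float64(-7.701882221921067e-05), np.float64(0.05983480888178028)) 0.002411555493916982
screw (np.float64(0.14691988031216197), np.float64(-0.0008820965113491888), np.float64(0.07165490444390615)) 0.002209893515107399
the job is handed in; nothing more can be done
None
```

I pushed the row about 114 mm along the rail until it was closed up against the steel stop, backed the hand clear and handed the job in at about 24 s. No verdict came back.

- **What went wrong:** The first push touched the blocks too high, because the real fingertips sit about 22 mm behind the reported TCP. The row leaned forward about 0.19 rad by my estimate (the limit is 0.25) and only its top edges reached the stop. After I retreated, the row stood upright again, about 7–8 mm short of the stop. I found the rail top by touch and pushed again about 2–3 mm above it. That push slid the row home and held at about 19 N without moving further.

- **Final row position:** From two views, the front block's centre is 14.6 mm from the stop's centre, where fully closed is 15. Front and rear blocks are 54.5 mm apart, where fully closed is 54. The total remaining gap is therefore about 0 to 1 mm, with measurement good to about 2 mm. The blocks look upright and centred on the rail.

- **Surroundings:** The spare block, spool, screwdriver and jar look unmoved, judged by eye in the scene picture. The hand is well clear.

- **Disagreement:** The trained networks' block markers were a few millimetres off and sometimes missed a block, so I relied on the label centres instead.

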